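# Third hand at the bench: press a heatsink against the sprung stop

## Robot

A 7-joint arm with a two-finger parallel gripper is mounted at the origin on the work surface. World frame = base frame: x ahead of the robot, y to its left, z up, the work surface at z = 0. Lengths are in m, angles in degrees, forces in N, time in s.
With the tool pointing down it reaches from about 0.425 to 0.875 m from the base axis. Payload 4.7 kg.
Tool frame: the origin (TCP) lies on the centre line of the jaws, within the pads' length; the fingertips stand 19 mm ahead of it and the grasp point (between the pads) is the TCP; z points along the fingers, y is the line along which they close (so a half turn about z gives the same grasp; the last joint's range is limited). The gripper opens to 87 mm and grips with 3 to 60 N. Pads are 19 mm wide; open, the fingers measure 117 mm over their backs; the gripper's body (75 mm by 190 mm) begins 51 mm behind the grasp point.
Start: joints at [76.782, 18.392, -4.016, 83.108, 1.295, 78.541, -3.26], TCP at [0.158, -0.631, 0.242] pointing down, gripper open.
Joint ranges: [-163.93, 163.93], [-17.29, 119.83], [-79.2, 71.16], [3.27, 140.29], [-89.18, 269.18], [5.43, 117.66], [-154.24, 154.24]. Speed limits (degrees/s): [147.25, 147.25, 180, 180, 180, 180, 180].

## Interface

Orientations are given as [roll, pitch, yaw] about the fixed x, y, z axes, in that order (R = Rz(yaw) Ry(pitch) Rx(roll)).
In Python, from workcell import env gives the robot as it stands.
- The arm moves only by the tool drive_tool, never from a script. Its argument "plan" is text: rows parted by semicolons, each of 7 numbers parted by spaces: the shift along the tool's x, y, z in mm, then the turn, a rotation vector about the tool's x, y, z in degrees, then the finger opening in mm, from 0 to 87. In form: x y z wx wy wz jaw; .... A call has exactly 5 rows; each row shifts and turns the commanded pose from where the row before left it, along the tool's axes as they then stand; what a row does not reach is not made up. A row lasts 1/12 s, in which the tool goes at most 41.7 mm and 7.16 degrees, less where a joint would pass 70% of its speed; a pose out of reach is approached as far as the arm can. A call is refused whole if a number of a shift passes 41.7 or a number of a turn 7.16, either way. A call with a gripper value outside its range is refused whole. The fingers move at their own pace and stop on an object; the grip force is fixed at half the most. Time passes only in rows, so rows that do not move let the fingers close, or fill a call up. It gives the time, the measured TCP pose, the force, the opening and the grip force at its end, in the units of the state.
- env.read_state(): the state, without advancing time (a new reading comes with each control period).
- env.get_image(name): name is "scene" or "top"; returns a dict with "img" (400x640x3 uint8, red, green, blue), "K" (3x3 intrinsics, pixels), "camera_from_world" (4x4, takes a point from world to camera coordinates). Camera axes: x right, y down, z forward; pixel columns grow to the right and rows downward; lengths in m; the calibration is good to about 2 mm. A picture is of the moment at which its call begins. There is no depth.
- env.hand_in(): hands the job in; it is judged then, once.
Trained networks look in a picture, given as the dict that the camera call returned (one of the last four; its "shot" number tells which), for a name from the list of things; names that differ only in an ending like _2 or _b are one class to them, and where a whole thing is asked for, a point or a joint stands for the part that bears it (a point fixed in the world has none). Each returns a list of dicts, best first, with "confidence" (0 to 1); they miss things now and then, are a little off and sometimes report something else, mostly with a low value. They report only what shows in the picture. A call takes as long as a camera call. They do not tell look-alikes from the thing itself.
- env.outline_of(picture, thing): "region" (400x640 bool, what is visible of it) and "xy" ([column, row] in pixels, amid what is visible of it).
- env.mark_of(picture, thing): "xy" ([column, row] in pixels: a listed point, or the origin of a listed thing).
The state is a dict: "t": time; "joints": joint angles; "joint_vel": joint speeds; "tau": joint torques, N m; "eef_pos": TCP position; "tool_rot": TCP orientation; "contact_force": force on the tool from outside, world axes, zero at the start; "wrist_torque": the same for the moment, N m; "finger_gap": opening from 0.0 (shut) to 1.0 (fully open); "grip_force": force on a finger pad.
Only numpy, scipy, OpenCV 4.12 (cv2) and the standard library are available. Lean on these libraries where they do the work, as an engineer would, in place of code of your own. Each camera call takes 0.05 s, during which the arm holds its last target. There are 200 camera calls.

## Task

Fetch the finned aluminium heatsink, stand it on the grey base plate of the assembly jig, centred in front of the sprung white stop pad with its flat back towards the pad and clear of it, and then push it squarely against the pad until the pad's front is level with the fronts of the two fixed cheeks (about 10 N). Be a third hand for the colleague who will screw it on: keep that push steady for at least three seconds and finish while still holding it there, without letting go. Never drive the pad all the way back, and leave the other things on the bench where they are.

Things in the scene. Friction and masses are not known exactly. Their poses are not given: they have to be found in the camera images.
- heatsink_center (a point): Centre (half-way up) of the loose finned aluminium heatsink, 0.09 to 0.18 kg, upright on the bench: 40 mm deep (its x), 50 mm wide (y), 45 mm tall (z). Its flat back, an 8 mm wall, faces its +x; five upright 4 mm fins run from it towards -x. The outermost fins make flat sides, 50 mm apart over their outsides: grip across these from above.
- heatsink_back (a point): Middle of the heatsink's flat back face, 20 mm along the heatsink's +x from its centre, 22.5 mm above its underside.
- jig: Assembly jig fixed to the bench. Origin on the bench, on its centre line; z up; +x is the push direction, towards the pad. Grey base plate: top at z = 12 mm, x = -90 to 100 mm, 150 mm wide. Two fixed dark steel cheeks at y = +-36 to +-56 mm, tops at z = 42 mm, front faces at x = 40 mm; the pad slides in the gap between them. Behind: a fixed block at x = 75 to 89 mm, top at z = 48 mm.
- pad_face (a point): Middle of the front face of the white plastic stop pad, which moves with the pad. The pad is 64 mm wide (jig y), 10 mm thick, 36 mm high, from z = 14 to 50 mm in the jig's frame. At rest its front face is at jig x = 30 mm, 10 mm proud of the cheeks' fronts.
- stop_pad (a joint): Travel of the stop pad along the jig's +x in m, 0 at rest, sprung at 1 N per mm from zero force (no preload): 0.010 means 10 N and the pad's front level with the cheeks' fronts. Its end stop is at 0.020.
- housing: Bystander: plain closed aluminium box without fins, 44 x 60 x 32 mm, with two brass connectors on its -x side. Origin at the centre of its underside. It may lie where the heatsink lay on another day.
- multimeter: Bystander: orange and black multimeter lying flat, 150 x 75 x 44 mm. Origin at the centre of its underside.
- paste_jar: Bystander: small white screw-top jar, 48 mm in diameter, 45 mm tall. Origin at the centre of its underside.
- board: Bystander: green T-shaped circuit board lying flat, bar 34 x 120 mm with a stem 45 x 30 mm on its +x side, 5 mm thick. Origin at the centre of the bar's underside.
There are look-alikes about, which are no part of the job. Leave any black look-alike of the part that bears heatsink_center alone.

How it is judged:
By the outcome, as a careful person would: the job done as asked, in the order asked, and still so for the second after the job is handed in, while the arm keeps its last pose, push and grip.
It also fails if it takes over 45 s, if anything falls off the work surface, if the arm or the gripper's body presses on something with over 40 N, if the wrist force passes 120 N, or if a joint passes its speed limit or range.

## Working session

There is one attempt and no reset: what is moved stays moved. The work goes in short steps, Python scripts to look and compute and a tool call to move; the robot and the scene stay as the last step left them, time stands still between calls to the robot, and variables do not carry over. Pictures are saved under pics/ and viewed, at most 10 in all, crops included, and the job is handed in when it is done.

Besides the shell and the picture viewer there is one more tool, called after ">>>" as name(argument=value, ...) on one line, values as JSON. drive_tool: Moves the arm, as the interface text tells. Its arguments: {"type":"object","properties":{"plan":{"type":"string"}},"required":["plan"]}

```bash
mkdir -p pics; ls
cat > h.py <<'E'
import numpy as np,cv2
from workcell import env
def ray(p,xy,z):
    K=p["K"];T=np.array(p["camera_from_world"]);R=T[:3,:3];c=-R.T@T[:3,3]
    d=R.T@np.linalg.inv(K)@np.array([xy[0],xy[1],1.]);return c+d*(z-c[2])/d[2]
def proj(p,w):
    T=np.array(p["camera_from_world"]);q=p["K"]@(T[:3,:3]@np.array(w)+T[:3,3]);return q[:2]/q[2]
def tri(ps,xys):
    M=[];b=[]
    for p,xy in zip(ps,xys):
        P=p["K"]@np.array(p["camera_from_world"])[:3]
        for i in (0,1):
            r=xy[i]*P[2]-P[i];M.append(r[:3]);b.append(-r[3])
    s=np.linalg.lstsq(np.array(M),np.array(b),rcond=None);return s[0]
def save(p,n): cv2.imwrite("pics/"+n,cv2.cvtColor(p["img"],cv2.COLOR_RGB2BGR))
E
python3 - <<'E'
from h import *
s=env.read_state();print({k:np.round(v,3) for k,v in s.items()})
P={n:env.get_image(n) for n in("scene","top")}
for n,p in P.items():
    save(p,n+"0.png")
    for t in ["heatsink_center","heatsink_back","jig","pad_face","housing","multimeter","paste_jar","board"]:
        print(n,t,[(np.round(m["xy"],1).tolist(),round(m["confidence"],2)) for m in env.mark_of(p,t)])
E
```

```text
pics
{'t': np.float64(0.0), 'joints': array([76.783, 18.439, -4.017, 83.173,  1.297, 78.543, -3.26 ]), 'joint_vel': array([ 0.01 , -0.026, -0.068, -0.161, -0.032, -0.151,  0.039]), 'tau': array([ 0.0000e+00, -4.9128e+01, -4.0400e-01, -3.1253e+01, -6.4000e-02,
        4.4000e-02,  0.0000e+00]), 'eef_pos': array([ 0.157, -0.63 ,  0.24 ]), 'tool_rot': array([-1.79891e+02,  7.00000e-03,  1.40290e+01]), 'contact_force': array([ 0.63 , -0.038, -0.088]), 'wrist_torque': array([-0.013, -0.021,  0.005]), 'grip_force': np.float64(0.0), 'finger_gap': np.float64(1.001)}
scene heatsink_center [([451.2, 206.5], 0.95), ([424.1, 225.6], 0.89)]
scene heatsink_back [([454.2, 199.9], 0.88), ([419.0, 229.9], 0.55)]
scene jig [([231.7, 182.1], 0.98)]
scene pad_face [([227.0, 182.5], 0.73), ([233.0, 185.9], 0.29)]
scene housing [([359.0, 201.2], 0.84)]
scene multimeter [([359.7, 299.0], 0.67)]
scene paste_jar [([327.3, 172.9], 0.77)]
scene board [([265.2, 269.7], 0.7)]
top heatsink_center [([189.7, 303.1], 0.97), ([200.9, 248.1], 0.74), ([346.8, 280.7], 0.48)]
top heatsink_back [([202.8, 237.6], 0.83), ([200.0, 251.4], 0.58), ([197.2, 308.1], 0.56)]
top jig [([422.9, 186.9], 0.61)]
top pad_face [([423.4, 171.2], 0.78)]
top housing [([287.4, 255.2], 0.63)]
top multimeter [([211.1, 136.5], 0.65), ([347.0, 279.7], 0.33)]
top paste_jar [([348.4, 278.8], 0.64)]
top board [([302.5, 118.9], 0.64)]
```

View pics/top0.png

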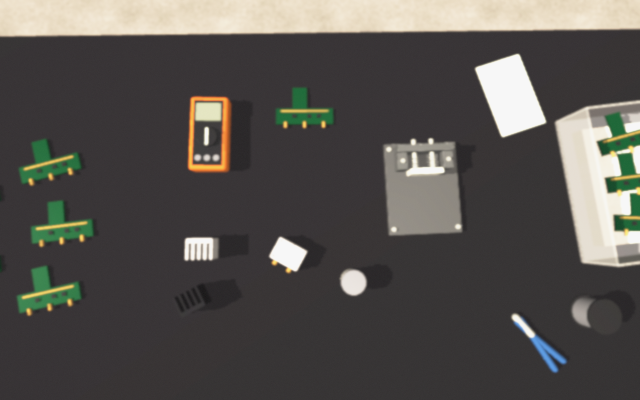

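View pics/scene0.png

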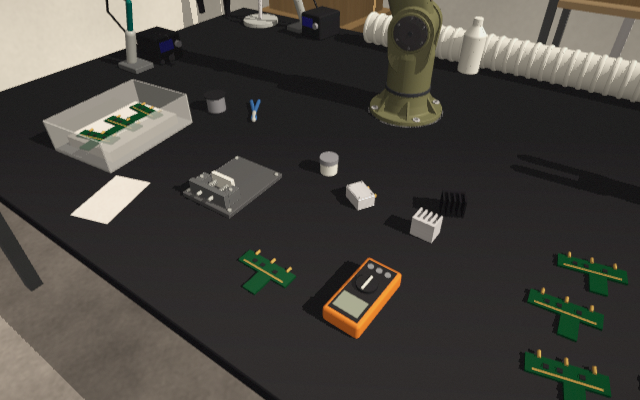

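The silver heatsink is at top (200,249) and scene (426,225), with its fins towards image-bottom. The black look-alike is at top (190,300). The jig is at top (423,187), with its pad near (425,171).

Run:
```python
from h import *
S=env.get_image("scene");T=env.get_image("top")
print("hs tri",tri([S,T],[(424.1,225.6),(200.9,248.1)]),"pad tri",tri([S,T],[(227,182.5),(423.4,171.2)]),"jig tri",tri([S,T],[(231.7,182.1),(422.9,186.9)]))
print("hs@z",ray(T,(200.9,248.1),.0225),"pad@z",ray(T,(423.4,171.2),.032),"back",ray(T,(202.8,237.6),.0225))
T4=np.array(T["camera_from_world"]);print("cam",-T4[:3,:3].T@T4[:3,3])
for t,z in(("heatsink_center",.045),("jig",.012),("pad_face",.05)):
    for o in env.outline_of(T,t)[:3]:
        m=o["region"].astype(np.uint8);c=max(cv2.findContours(m,0,1)[0],key=cv2.contourArea)
        r=cv2.minAreaRect(c);b=cv2.boxPoints(r)
        print(t,round(o["confidence"],2),np.round(o["xy"],1),m.sum(),np.round([ray(T,q,z)[:2] for q in b],4).tolist())
# bright mask of the silver top
g=T["img"].min(2)
for n,(x0,y0,x1,y1,z) in {"hs":(178,228,222,270,.045),"pad":(400,162,450,180,.05)}.items():
    m=((g[y0:y1,x0:x1])>150).astype(np.uint8);c=np.argwhere(m)[:,::-1]+[x0,y0]
    b=cv2.boxPoints(cv2.minAreaRect(c.astype(np.float32)))
    print(n,b.round(1).tolist(),np.round([ray(T,q,z)[:2] for q in b],4).tolist())
for n,b in {"hs":(170,220,250,280),"jig":(370,130,480,245)}.items():
    x0,y0,x1,y1=b;i=cv2.resize(T["img"][y0:y1,x0:x1],None,fx=5,fy=5,interpolation=cv2.INTER_CUBIC)
    cv2.imwrite(f"pics/c_{n}.png",i[:,:,::-1])
```

```text
hs tri [0.4903365  0.29404761 0.0220542 ] pad tri [ 0.62867371 -0.14831176  0.03141413] jig tri [ 0.60266502 -0.1562425   0.01227389]
hs@z [0.48890918 0.29632808 0.0225    ] pad@z [ 0.63145181 -0.15196671  0.032     ] back [0.5094888  0.29269909 0.0225    ]
cam [0.51230943 0.07168025 0.76556902]
heatsink_center 0.83 [191.9 302.2] 665 [[0.3985, 0.3429], [0.4248, 0.2867], [0.3893, 0.2688], [0.3632, 0.3249]]
heatsink_center 0.63 [201.4 248.9] 697 [[0.5096, 0.3181], [0.5081, 0.2569], [0.4642, 0.2569], [0.4659, 0.3177]]
jig 0.87 [421.6 186.8] 6551 [[0.6966, -0.0766], [0.7028, -0.2304], [0.5077, -0.23], [0.5028, -0.0799]]
jig 0.3 [350.1 280.7] 493 [[0.4394, 0.0192], [0.438, -0.0292], [0.3887, -0.0274], [0.3901, 0.0207]]
pad_face 0.78 [424.8 165. ] 487 [[0.6676, -0.1158], [0.6661, -0.1876], [0.6201, -0.1849], [0.6217, -0.1136]]
hs [[185.0, 238.0], [213.0, 238.0], [213.0, 259.0], [185.0, 259.0]] [[0.5097, 0.32], [0.5083, 0.2665], [0.4683, 0.2664], [0.4697, 0.3196]]
pad [[400.0, 162.0], [444.0, 162.0], [444.0, 176.0], [400.0, 176.0]] [[0.6479, -0.101], [0.646, -0.1884], [0.6181, -0.1868], [0.62, -0.0997]]
```

```bash
python3 -c "
import cv2,numpy as np
a=cv2.imread('pics/c_hs.png');b=cv2.imread('pics/c_jig.png');b=cv2.resize(b,(400,418))
o=np.zeros((418,800,3),np.uint8);o[:300,:400]=a;o[:,400:]=b;cv2.imwrite('pics/c_both.png',o)"
```

```text
(no output)
```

View pics/c_both.png

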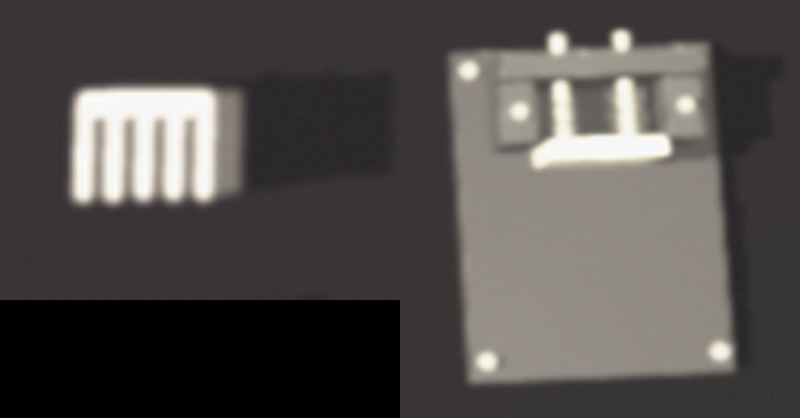

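```bash
cat >> h.py <<'E'
from scipy.optimize import least_squares
def fitrect(p,z,zw,size,x0,box,thr):
    """subpixel pose of a flat rectangle (x-range,y-range in own frame) from bright contour"""
E
sed -i '/def fitrect/,$d' h.py
python3 - <<'E'
from h import *
T=env.get_image("top");S=env.get_image("scene")
c=np.array([(383.5,144.3),(455.5,141.8),(462.1,231.8),(389.3,235.1)])
w=np.array([ray(T,q,.012)[:2] for q in c]);print(w.round(4).tolist())
m=np.array([(.1,.075),(.1,-.075),(-.09,-.075),(-.09,.075)])
f=lambda v:(m@np.array([[np.cos(v[2]),np.sin(v[2])],[-np.sin(v[2]),np.cos(v[2])]])+v[:2]-w).ravel()
r=least_squares(f,[.6,-.15,0]);print("jig",r.x[:2],np.degrees(r.x[2]),(r.fun*1e3).round(1))
v=r.x;R=np.array([[np.cos(v[2]),-np.sin(v[2])],[np.sin(v[2]),np.cos(v[2])]])
J=lambda x,y,z:[*(R@[x,y]+v[:2]),z]
h=np.radians(-1.5);H=lambda x,y,z:[.489+x*np.cos(h)-y*np.sin(h),.293+x*np.sin(h)+y*np.cos(h),z]
o=[]
for p,b in((S,((395,195),(170,145))),(T,((165,215),(370,125)))):
    for k,(x0,y0) in enumerate(b):
        i=cv2.resize(p["img"][y0:y0+(60 if k==0 else 120),x0:x0+(80 if k==0 else 120)],(400,300),interpolation=cv2.INTER_CUBIC)[:,:,::-1].copy()
        fx,fy=(5,5) if k==0 else (400/120,2.5)
        L=[[H(a,b,z) for a,b in((-.02,-.025),(.02,-.025),(.02,.025),(-.02,.025))] for z in(0,.045)] if k==0 else [[J(a,b,.012) for a,b in m],[J(.03,-.032,.014),J(.03,.032,.014),J(.03,.032,.05),J(.03,-.032,.05)],[J(.04,-.056,.042),J(.04,-.036,.042),J(.04,-.036,.012),J(.04,-.056,.012)]]
        for l in L:
            q=np.array([((proj(p,u)-[x0,y0]+.5)*[fx,fy]) for u in l]);cv2.polylines(i,[q.round().astype(int)],True,(0,0,255),1)
        o.append(i)
cv2.imwrite("pics/ov.png",np.vstack([np.hstack(o[:2]),np.hstack(o[2:])]))
E
```

```text
[[0.6932, -0.0773], [0.6955, -0.229], [0.5076, -0.2312], [0.5047, -0.0813]]
jig [ 0.59524623 -0.15479517] 0.951851910899297 [ 0.7 -0.8  1.   0.9 -1.1 -0.1 -0.7  0. ]
```

View pics/ov.png

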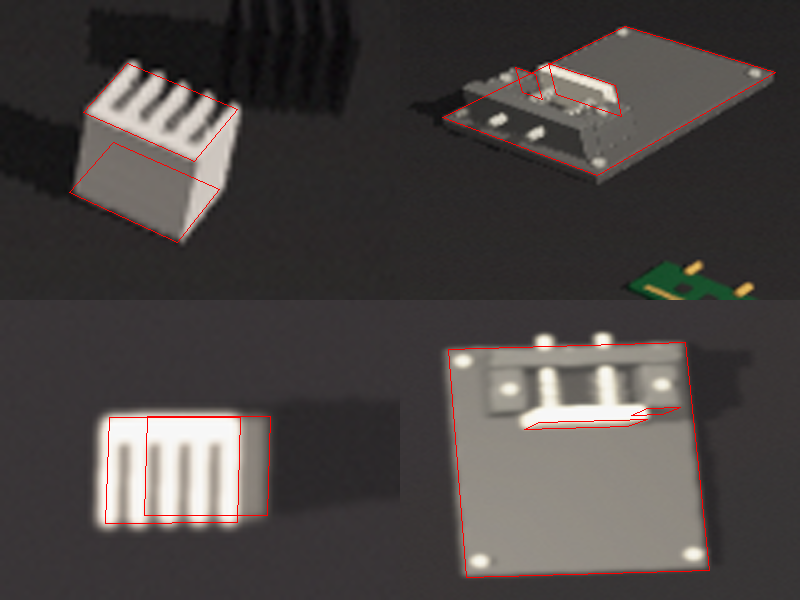

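>>> drive_tool(plan="41.7 0 0 0 0 3 87; 41.7 0 0 0 0 3 87; 41.7 -15 0 0 0 3 87; 41.7 -25 0 0 0 3 87; 41.7 -35 0 0 0 3.5 87")

```text
t: 1.67
eef_pos: [0.3424, -0.5399, 0.2412]
tool_rot: [-180.0, -0.0, -1.6]
contact_force: [-0.3, 0.1, -0.2]
finger_gap: 1.001
grip_force: 0.0
```

The model overlays sit on the heatsink (top crop about 100–240 wide, scene 85–240) and on the jig plate in both views, to about 1 mm. I'll go on to the heatsink.

>>> drive_tool(plan="26 -32 0 0 0 0 87; 26 -32 0 0 0 0 87; 26 -32 0 0 0 0 87; 26 -32 0 0 0 0 87; 24 -32 0 0 0 0 87")

```text
t: 2.08
eef_pos: [0.4738, -0.3822, 0.2418]
tool_rot: [180.0, -0.0, -1.5]
contact_force: [0.9, -0.3, 0.2]
finger_gap: 0.999
grip_force: 0.0
```

>>> drive_tool(plan="0 -41 0 0 0 0 87; 0 -41 0 0 0 0 87; 0 -41 0 0 0 0 87; 0 -41 0 0 0 0 87; 0 -41 0 0 0 0 87")

```text
t: 2.5
eef_pos: [0.4775, -0.1772, 0.2417]
tool_rot: [180.0, -0.0, -1.5]
contact_force: [-0.0, 0.7, -0.4]
finger_gap: 0.998
grip_force: 0.0
```

>>> drive_tool(plan="0 -41 0 0 0 0 87; 0 -41 0 0 0 0 87; 0 -41 0 0 0 0 87; 0 -41 0 0 0 0 87; 0 -41 0 0 0 0 87")

```text
t: 2.92
eef_pos: [0.4827, 0.0277, 0.2419]
tool_rot: [180.0, -0.1, -1.5]
contact_force: [1.3, -0.7, -0.1]
finger_gap: 0.998
grip_force: 0.0
```

>>> drive_tool(plan="0 -41 0 0 0 0 87; 0 -41 0 0 0 0 87; 0 -41 0 0 0 0 87; 0 -41 0 0 0 0 87; 0 -41 0 0 0 0 87")

```text
t: 3.33
eef_pos: [0.4881, 0.2325, 0.242]
tool_rot: [180.0, -0.1, -1.5]
contact_force: [-0.1, 0.1, -0.2]
finger_gap: 0.999
grip_force: 0.0
```

>>> drive_tool(plan="-1 -31 20 0 0 0 87; 0 -30.5 20 0 0 0 87; 0 0 40 0 0 0 87; 0 0 40 0 0 0 87; 0 0 25 0 0 0 87")

```text
t: 3.75
eef_pos: [0.487, 0.2919, 0.0929]
tool_rot: [179.9, 0.2, -1.4]
contact_force: [0.7, -1.3, -0.1]
finger_gap: 0.998
grip_force: 0.0
```

Run:
```python
from h import *
print(env.read_state()["eef_pos"])
S=env.get_image("scene");T=env.get_image("top")
a=cv2.resize(S["img"][150:250,370:490],(400,333));b=cv2.resize(T["img"][190:290,140:260],(400,333))
cv2.imwrite("pics/a.png",np.hstack([a,b])[:,:,::-1])
```

```text
[0.48695108 0.2918596  0.09286683]
```

View pics/a.png

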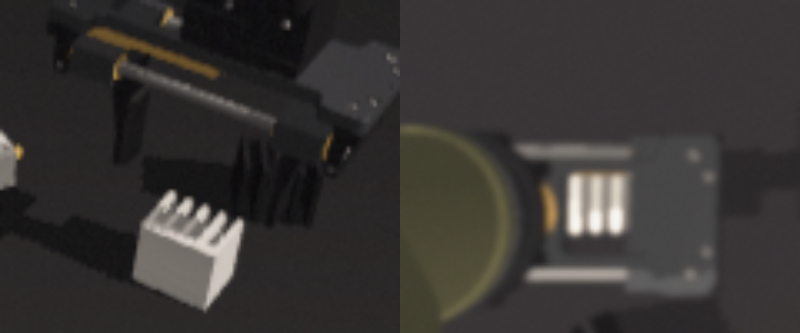

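The jaws straddle the heatsink (fins visible between the fingers, top crop about 570–630). I'll descend and grip.

>>> drive_tool(plan="2 -1.5 20 0 0 0 87; 0 0 20 0 0 0 87; 0 0 16 0 0 0 87; 0 0 12 0 0 0 87; 0 0 0 0 0 0 87")

```text
t: 4.27
eef_pos: [0.4907, 0.293, 0.0279]
tool_rot: [179.9, 0.1, -1.5]
contact_force: [-0.9, -0.1, -0.8]
finger_gap: 0.999
grip_force: 0.0
```

>>> drive_tool(plan="0 0 0 0 0 0 40; 0 0 0 0 0 0 40; 0 0 0 0 0 0 40; 0 0 0 0 0 0 40; 0 0 0 0 0 0 40")

```text
t: 4.68
eef_pos: [0.4913, 0.2939, 0.0293]
tool_rot: [-180.0, -0.1, -1.5]
contact_force: [0.4, -0.1, 0.6]
finger_gap: 0.709
grip_force: 0.0
```

>>> drive_tool(plan="0 0 0 0 0 0 40; 0 0 0 0 0 0 40; 0 0 0 0 0 0 40; 0 0 0 0 0 0 40; 0 0 0 0 0 0 40")

```text
t: 5.1
eef_pos: [0.491, 0.2936, 0.0288]
tool_rot: [180.0, -0.0, -1.5]
contact_force: [0.2, 0.0, 3.9]
finger_gap: 0.57
grip_force: 30.0
```

>>> drive_tool(plan="0 0 10 0 0 0 40; 0 0 -20 0 0 0 40; 0 0 -40 0 0 0 40; 0 0 -40 0 0 -1.2 40; 0 0 -25 0 0 -1.2 40")

```text
t: 5.52
eef_pos: [0.4914, 0.2946, 0.1465]
tool_rot: [-179.9, -0.1, 1.0]
contact_force: [0.9, 1.0, -1.1]
finger_gap: 0.574
grip_force: 30.0
```

>>> drive_tool(plan="8 40 0 0 0 0 40; 8 40 0 0 0 0 40; 8 40 0 0 0 0 40; 8 40 0 0 0 0 40; 8 40 0 0 0 0 40")

```text
t: 5.93
eef_pos: [0.5337, 0.0923, 0.1431]
tool_rot: [180.0, 0.0, 0.9]
contact_force: [1.1, 0.6, -1.1]
finger_gap: 0.57
grip_force: 30.0
```

>>> drive_tool(plan="8 40 0 0 0 0 40; 8 40 0 0 0 0 40; 8 40 0 0 0 0 40; 8 40 0 0 0 0 40; 6 40 0 0 0 0 40")

```text
t: 6.35
eef_pos: [0.5752, -0.107, 0.1429]
tool_rot: [-180.0, 0.0, 0.9]
contact_force: [0.7, 0.1, -1.3]
finger_gap: 0.576
grip_force: 30.0
```

>>> drive_tool(plan="0 30 0 0 0 0 40; 0 19 10 0 0 0 40; 0 0 20 0 0 0 40; 0 0 15 0 0 0 40; 0 0 0 0 0 0 40")

```text
t: 6.77
eef_pos: [0.573, -0.1541, 0.0943]
tool_rot: [-179.8, 0.4, 0.9]
contact_force: [-1.7, 0.1, -2.2]
finger_gap: 0.571
grip_force: 30.0
```

Run:
```python
from h import *
s=env.read_state();print(s["eef_pos"],s["tool_rot"],s["contact_force"])
S=env.get_image("scene");T=env.get_image("top")
for t in("heatsink_center","heatsink_back"):
  for n,p in(("S",S),("T",T)): print(n,t,[(np.round(m["xy"],1).tolist(),round(m["confidence"],2)) for m in env.mark_of(p,t)], "expect",proj(p,s["eef_pos"]))
a=cv2.resize(S["img"][120:240,170:310],(466,400),interpolation=cv2.INTER_CUBIC);b=cv2.resize(T["img"][120:240,370:470],(334,400),interpolation=cv2.INTER_CUBIC)
cv2.imwrite("pics/b.png",np.hstack([a,b])[:,:,::-1])
```

```text
[ 0.57298656 -0.15405003  0.09427335] [-179.84854369    0.40627672    0.86371643] [-1.65496359  0.13909284 -2.16469257]
S heatsink_center [([450.4, 205.4], 0.88), ([359.2, 298.1], 0.67), ([238.9, 146.0], 0.59)] expect [237.0906255  148.04945733]
T heatsink_center [([191.8, 297.4], 0.61)] expect [436.15044647 196.95392153]
S heatsink_back [([451.7, 196.2], 0.96), ([232.6, 148.5], 0.78)] expect [237.0906255  148.04945733]
T heatsink_back [([197.3, 312.6], 0.93)] expect [436.15044647 196.95392153]
```

View pics/b.png

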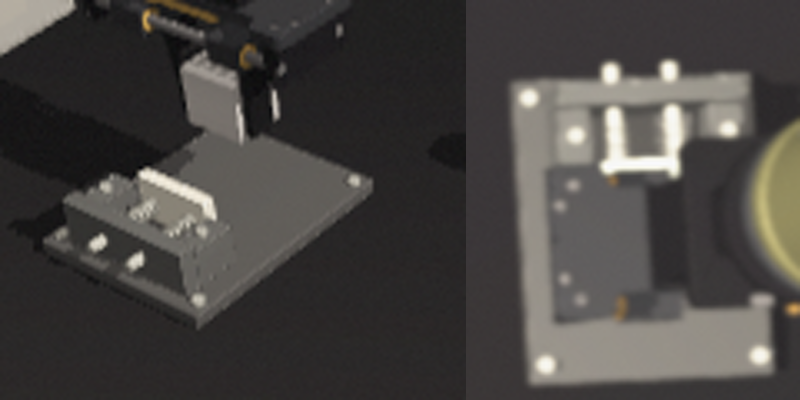

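Run:
```python
from h import *
S=env.get_image("scene");x=.591
T=np.array(S["camera_from_world"]);R=T[:3,:3];c=-R.T@T[:3,3]
for n,q in {"BL":(186,117),"BR":(243,141),"TL":(183,63),"TR":(241,88)}.items():
    d=R.T@np.linalg.inv(S["K"])@[170+q[0]/3.33-.3,120+q[1]/3.33-.3,1];w=c+d*(x-c[0])/d[0];print(n,w.round(4))
print(env.read_state()["eef_pos"])
i=cv2.resize(S["img"][125:175,210:265],(770,600)[:2] if 0 else (660,600),interpolation=cv2.INTER_CUBIC)
cv2.imwrite("pics/d.png",i[:,:,::-1])
```

```text
BL [ 0.591  -0.1772  0.0765]
BR [ 0.591  -0.1221  0.0772]
TL [ 0.591  -0.1711  0.1227]
TR [ 0.591  -0.1169  0.1218]
[ 0.5768737  -0.1538366   0.09967569]
```

View pics/d.png

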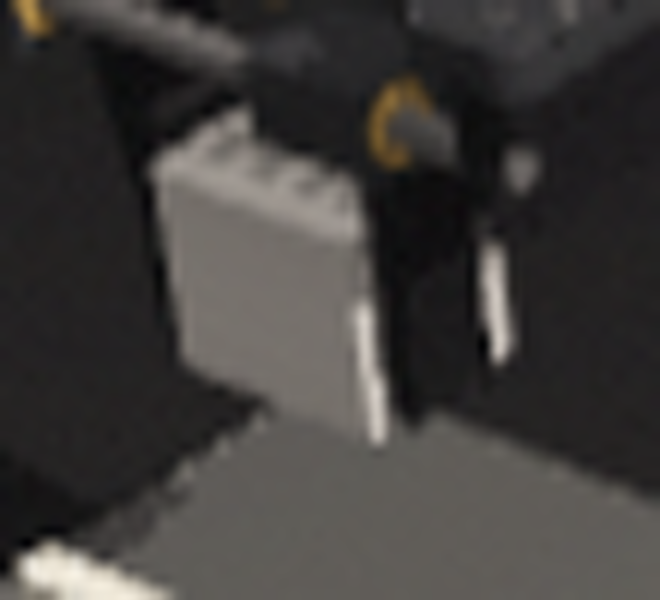

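```bash
cat > f.py <<'E'
from h import *
from scipy.optimize import least_squares
from scipy.spatial.transform import Rotation as Ro
S=env.get_image("scene");s=env.read_state()
print(s["eef_pos"].round(4),s["tool_rot"].round(2))
px=np.array([(155,165),(182,360),(365,238),(376,442)])/12.+[209.5,124.5]
M=np.array([(20,-25,22.5),(20,-25,-22.5),(20,25,22.5),(20,25,-22.5)])/1e3
M[:,1]*=1
def f(v,out=0):
    w=Ro.from_euler("xyz",[v[4],v[3],.95],degrees=True).apply(M)+v[:3]
    return np.r_[(np.array([proj(S,u) for u in w])-px).ravel(), (v[0]-.575)/.004, v[4]/3]
for lock in (0,1):
    g=(lambda v:f(v)) if not lock else (lambda v:f(np.r_[v[:3],0,0]))
    r=least_squares(g,[.575,-.154,.1,0,0][:5],x_scale=[.01,.01,.01,5,5]);print(r.x.round(4),r.fun.round(2))
E
python3 f.py
```

```text
[ 0.5767 -0.1539  0.0995] [ 1.7995e+02 -9.0000e-02  9.5000e-01]
[ 0.5751 -0.1481  0.1026 -2.4258 -0.5343] [ 0.47 -0.49  0.27  0.24 -0.73  0.04  0.02  0.21  0.01 -0.18]
[ 0.5752 -0.1479  0.1036  0.      0.    ] [ 0.13 -0.26  0.64  0.18 -1.08  0.1   0.37 -0.03  0.05  0.  ]
```

```bash
sed -i 's|(v\[0\]-.575)/.004|(v[1]+.154)/.0005|' f.py; python3 f.py
```

```text
[ 0.5766 -0.154   0.0994] [ 1.7996e+02 -7.0000e-02  9.5000e-01]
[ 0.5699 -0.154   0.0977 -2.6745 -0.5067] [ 0.57 -0.4   0.3   0.21 -0.77  0.06 -0.09  0.12  0.01 -0.17]
[ 0.5698 -0.154   0.0987  0.      0.    ] [ 0.2  -0.15  0.69  0.13 -1.16  0.15  0.28 -0.14  0.01  0.  ]
```

>>> drive_tool(plan="0 0 20 0 0 0 40; 0 0 20 0 0 0 40; 0 0 10 0 0 0 40; 0 0 6 0 0 0 40; 0 0 3 0 0 0 40")

```text
t: 7.63
eef_pos: [0.5758, -0.1539, 0.0389]
tool_rot: [-180.0, 0.1, 0.9]
contact_force: [-0.0, -0.3, -0.7]
finger_gap: 0.573
grip_force: 30.0
```

>>> drive_tool(plan="0 0 1 0 0 0 40; 0 0 1 0 0 0 40; 0 0 0 0 0 0 40; 0 0 0 0 0 0 40; 0 0 0 0 0 0 40")

```text
t: 8.05
eef_pos: [0.5766, -0.1542, 0.0382]
tool_rot: [180.0, -0.1, 0.9]
contact_force: [-0.2, -0.7, -0.3]
finger_gap: 0.569
grip_force: 30.0
```

>>> drive_tool(plan="0 0 1 0 0 0 40; 0 0 1 0 0 0 40; 0 0 0 0 0 0 40; 0 0 0 0 0 0 40; 0 0 0 0 0 0 40")

```text
t: 8.47
eef_pos: [0.5761, -0.154, 0.0355]
tool_rot: [180.0, 0.0, 0.9]
contact_force: [-0.1, 0.1, -2.4]
finger_gap: 0.573
grip_force: 30.0
```

>>> drive_tool(plan="0 0 0.7 0 0 0 40; 0 0 0.7 0 0 0 40; 0 0 0 0 0 0 40; 0 0 0 0 0 0 40; 0 0 0 0 0 0 40")

```text
t: 8.88
eef_pos: [0.5762, -0.154, 0.0347]
tool_rot: [180.0, -0.0, 0.9]
contact_force: [-3.1, 0.4, 4.2]
finger_gap: 0.573
grip_force: 30.0
```

>>> drive_tool(plan="0 0 0 0 0 0 66; 0 0 0 0 0 0 66; 0 0 0 0 0 0 66; 0 0 0 0 0 0 66; 0 0 0 0 0 0 66")

```text
t: 9.3
eef_pos: [0.5761, -0.1541, 0.0339]
tool_rot: [-180.0, 0.0, 0.9]
contact_force: [0.3, -0.7, 0.1]
finger_gap: 0.752
grip_force: 0.0
```

Run:
```python
from h import *
s=env.read_state();print(s["eef_pos"],s["finger_gap"])
S=env.get_image("scene")
v=[.572,-.154];a=np.radians(.95)
i=cv2.resize(S["img"][140:220,180:285],(788,600),interpolation=cv2.INTER_CUBIC)[:,:,::-1].copy()
for x,col in((.590,(0,0,255)),(.596,(0,255,0))):
    w=[(x-np.sin(a)*y,-.154+y,z) for y,z in((-.025,.012),(.025,.012),(.025,.057),(-.025,.057))]
    q=np.array([(proj(S,u)-[179.5,139.5])*7.5 for u in w]);cv2.polylines(i,[q.round().astype(int)],True,col,1)
w=[(.5952+.03-np.sin(a)*y,-.1543+y,z) for y,z in((-.032,.014),(.032,.014),(.032,.05),(-.032,.05))]
q=np.array([(proj(S,u)-[179.5,139.5])*7.5 for u in w]);cv2.polylines(i,[q.round().astype(int)],True,(255,0,0),1)
cv2.imwrite("pics/e.png",i)
```

```text
[ 0.57607516 -0.15405647  0.03390959] 0.7517985623378662
```

View pics/e.png

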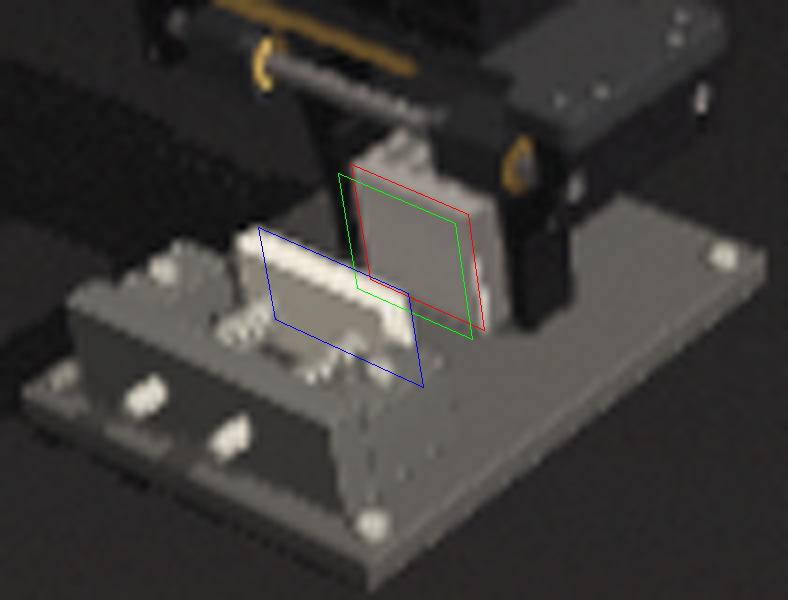

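The heatsink stands upright on the plate. Its back is at x≈0.590 (red outline), and the pad front at x≈0.625. I'll re-grip 5 mm further back to keep the fingers clear of the cheeks.

>>> drive_tool(plan="-2.5 1 -1 0 0 0 66; -2.5 0 -1 0 0 0 66; 0 0 0 0 0 0 66; 0 0 0 0 0 0 40; 0 0 0 0 0 0 40")

```text
t: 9.77
eef_pos: [0.5711, -0.1552, 0.0362]
tool_rot: [180.0, -0.0, 0.9]
contact_force: [0.3, -0.7, 0.3]
finger_gap: 0.677
grip_force: 0.0
```

>>> drive_tool(plan="0 0 0 0 0 0 40; 0 0 0 0 0 0 40; 0 0 0 0 0 0 40; 0 0 0 0 0 0 40; 0 0 0 0 0 0 40")

```text
t: 10.18
eef_pos: [0.5712, -0.155, 0.0362]
tool_rot: [-180.0, -0.0, 0.9]
contact_force: [0.3, 0.1, 0.5]
finger_gap: 0.571
grip_force: 30.0
```

>>> drive_tool(plan="5 0 0 0 0 0 40; 7 0 0 0 0 0 40; 7 0 0 0 0 0 40; 5 0 0 0 0 0 40; 2 0 0 0 0 0 40")

```text
t: 10.6
eef_pos: [0.5978, -0.1547, 0.0362]
tool_rot: [-180.0, 0.0, 0.9]
contact_force: [-5.1, -0.8, 6.1]
finger_gap: 0.574
grip_force: 30.0
```

>>> drive_tool(plan="0 0 0 0 0 0 40; 0 0 0 0 0 0 40; 0 0 0 0 0 0 40; 0 0 0 0 0 0 40; 0 0 0 0 0 0 40")

```text
t: 11.02
eef_pos: [0.5974, -0.1547, 0.0362]
tool_rot: [180.0, -0.1, 0.9]
contact_force: [0.7, -0.5, -0.1]
finger_gap: 0.568
grip_force: 30.0
```

>>> drive_tool(plan="1 0 0 0 0 0 40; 1 0 0 0 0 0 40; 0 0 0 0 0 0 40; 0 0 0 0 0 0 40; 0 0 0 0 0 0 40")

```text
t: 11.43
eef_pos: [0.5979, -0.1547, 0.0362]
tool_rot: [180.0, 0.2, 0.9]
contact_force: [-3.9, 0.9, 5.3]
finger_gap: 0.571
grip_force: 30.0
```

>>> drive_tool(plan="1 0 -0.2 0 0 0 40; 1 0 0 0 0 0 40; 1 0 0 0 0 0 40; 0 0 0 0 0 0 40; 0 0 0 0 0 0 40")

```text
t: 11.85
eef_pos: [0.6023, -0.1547, 0.0362]
tool_rot: [180.0, -0.0, 0.9]
contact_force: [-1.1, -1.1, 1.2]
finger_gap: 0.575
grip_force: 30.0
```

>>> drive_tool(plan="0 0 0 0 0 0 40; 0 0 0 0 0 0 40; 0 0 0 0 0 0 40; 0 0 0 0 0 0 40; 0 0 0 0 0 0 40")

```text
t: 12.27
eef_pos: [0.6023, -0.1547, 0.0362]
tool_rot: [180.0, -0.0, 0.9]
contact_force: [-0.1, -0.8, -1.5]
finger_gap: 0.568
grip_force: 30.0
```

>>> drive_tool(plan="1.5 0 0 0 0 0 40; 1.5 0 0 0 0 0 40; 1.5 0 0 0 0 0 40; 1.5 0 0 0 0 0 40; 0 0 0 0 0 0 40")

```text
t: 12.68
eef_pos: [0.6078, -0.1544, 0.0362]
tool_rot: [-180.0, 0.1, 0.9]
contact_force: [-2.2, -0.1, 0.3]
finger_gap: 0.57
grip_force: 30.0
```

>>> drive_tool(plan="1 0 0 0 0 0 40; 1 0 0 0 0 0 40; 0 0 0 0 0 0 40; 0 0 0 0 0 0 40; 0 0 0 0 0 0 40")

```text
t: 13.1
eef_pos: [0.6094, -0.1544, 0.0362]
tool_rot: [-180.0, 0.1, 0.9]
contact_force: [-5.5, 0.6, 3.5]
finger_gap: 0.572
grip_force: 30.0
```

>>> drive_tool(plan="1 0 0 0 0 0 40; 1 0 0 0 0 0 40; 0 0 0 0 0 0 40; 0 0 0 0 0 0 40; 0 0 0 0 0 0 40")

```text
t: 13.52
eef_pos: [0.6108, -0.1543, 0.0362]
tool_rot: [-180.0, 0.2, 0.9]
contact_force: [-7.6, 0.7, 4.5]
finger_gap: 0.57
grip_force: 30.0
```

>>> drive_tool(plan="1 0 -0.2 0 0 0 40; 1 0 0 0 0 0 40; 0 0 0 0 0 0 40; 0 0 0 0 0 0 40; 0 0 0 0 0 0 40")

```text
t: 13.93
eef_pos: [0.6121, -0.1543, 0.0362]
tool_rot: [-180.0, 0.3, 0.9]
contact_force: [-9.0, 1.4, 4.2]
finger_gap: 0.571
grip_force: 30.0
```

>>> drive_tool(plan="0 0 0 0 0 0 40; 0 0 0 0 0 0 40; 0 0 0 0 0 0 40; 0 0 0 0 0 0 40; 0 0 0 0 0 0 40")

```text
t: 14.35
eef_pos: [0.6121, -0.1543, 0.0362]
tool_rot: [-180.0, 0.3, 0.9]
contact_force: [-7.9, 0.5, 4.6]
finger_gap: 0.57
grip_force: 30.0
```

```bash
cat > g.py <<'E'
import sys
from h import *
s=env.read_state();print(s["eef_pos"],s["tool_rot"],s["contact_force"])
P={n:env.get_image(n) for n in("scene","top")};S=P["scene"];a=np.radians(.95)
for n,p in P.items():
    for t in("heatsink_back","pad_face"):
        print(n,t,[(np.round(m["xy"],1).tolist(),round(m["confidence"],2)) for m in env.mark_of(p,t)])
i=cv2.resize(S["img"][155:215,175:254],(790,600),interpolation=cv2.INTER_CUBIC)[:,:,::-1].copy()
for x,col in((.03,(255,0,0)),(.04,(0,0,255))):   # pad front top edge at rest / at goal
    w=[(.5952+x*np.cos(a)-np.sin(a)*y,-.1548+x*np.sin(a)+y,.05) for y in(-.032,.032)]
    q=np.array([(proj(S,u)-[174.5,154.5])*10 for u in w]);cv2.polylines(i,[q.round().astype(int)],False,col,1)
for y0,y1 in((-.056,-.036),(.036,.056)):   # cheek front top edges
    w=[(.5952+.04-np.sin(a)*y,-.1548+.04*np.sin(a)+y,.042) for y in(y0,y1)]
    q=np.array([(proj(S,u)-[174.5,154.5])*10 for u in w]);cv2.polylines(i,[q.round().astype(int)],False,(0,255,0),1)
cv2.imwrite("pics/"+sys.argv[1],i)
E
python3 g.py g1.png
```

```text
[ 0.61208757 -0.15432962  0.03622252] [-179.9952597     0.26300855    0.9297072 ] [-7.9226922   0.49022697  4.56606789]
scene heatsink_back [([451.9, 199.9], 0.88), ([220.7, 180.6], 0.57)]
scene pad_face [([224.3, 182.2], 0.67)]
top heatsink_back [([199.7, 309.3], 0.86)]
top pad_face []
```

View pics/g1.png

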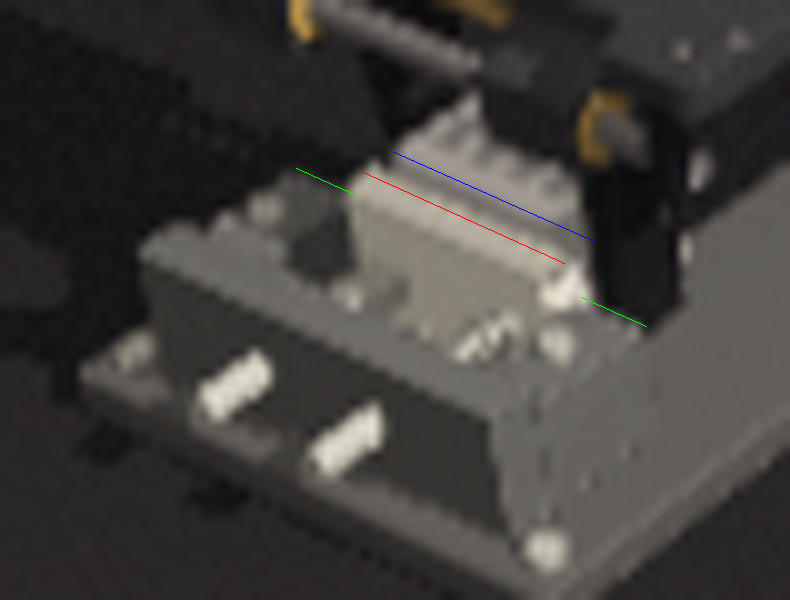

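```bash
cat > k.py <<'E'
from h import *
from scipy.ndimage import map_coordinates as mc
s=env.read_state();print(s["eef_pos"].round(4),s["contact_force"].round(1),s["tool_rot"].round(2))
a=np.radians(.95)
tips={"scene":[(196.3,194.5),(208.5,200.5)],"top":[(413.5,141.5),(431,141)]}
for n in tips:
    p=env.get_image(n);ref=cv2.imread(f"pics/{n}0.png").min(2).astype(float);now=p["img"].min(2).astype(float)
    o=np.array([.5952+.1,-.1548,.032]);u=proj(p,o+[.01*np.cos(a),.01*np.sin(a),0])-proj(p,o);ppm=np.linalg.norm(u)/10;u/=np.linalg.norm(u);v=np.array([-u[1],u[0]])
    for c in tips[n]:
        r=[]
        tt=np.arange(-10,14,.1)
        for im in(ref,now):
            pr=np.max([mc(im,[c[1]+tt*u[1]+k*v[1],c[0]+tt*u[0]+k*v[0]],order=1) for k in np.arange(-2,2.1,.5)],0)
            hi=np.where(pr>110)[0];r.append(tt[hi[-1]] if len(hi) else np.nan)
        print(n,"tip",np.round(r,1),"travel mm",round((r[1]-r[0])/ppm,1),"px/mm",round(ppm,2))
E
python3 k.py
```

```text
[ 0.6121 -0.1543  0.0363] [-8.3 -0.2  5.6] [-180.      0.26    0.93]
scene tip [-0.6  1.8] travel mm 6.0 px/mm 0.4
scene tip [-0.1  2.4] travel mm 6.3 px/mm 0.4
top tip [3.4 6.4] travel mm 6.2 px/mm 0.48
top tip [3.6 6.7] travel mm 6.4 px/mm 0.48
```

Both rod tips in both views agree on 6.2 mm of pad travel, so about 3.8 mm is left.

>>> drive_tool(plan="1 0 -0.3 0 0 0 40; 1 0 0 0 0 0 40; 1 0 0 0 0 0 40; 1 0 0 0 0 0 40; 0 0 0 0 0 0 40")

```text
t: 15.17
eef_pos: [0.6148, -0.1543, 0.0362]
tool_rot: [-180.0, 0.4, 0.9]
contact_force: [-11.5, 0.6, 7.1]
finger_gap: 0.571
grip_force: 30.0
```

>>> drive_tool(plan="0.5 0 0 0 0 0 40; 0.5 0 0 0 0 0 40; 0 0 0 0 0 0 40; 0 0 0 0 0 0 40; 0 0 0 0 0 0 40")

```text
t: 15.58
eef_pos: [0.6154, -0.1543, 0.0363]
tool_rot: [-180.0, 0.5, 0.9]
contact_force: [-13.3, 1.5, 7.7]
finger_gap: 0.573
grip_force: 30.0
```

```bash
python3 k.py
```

```text
[ 0.6154 -0.1543  0.0363] [-13.3   1.5   7.7] [-179.99    0.48    0.92]
scene tip [-0.6  3.1] travel mm 9.3 px/mm 0.4
scene tip [-0.1  3.8] travel mm 9.8 px/mm 0.4
top tip [3.4 8. ] travel mm 9.6 px/mm 0.48
top tip [3.6 8.3] travel mm 9.8 px/mm 0.48
```

>>> drive_tool(plan="0.3 0 0 0 0.2 0 40; 0.2 0 0 0 0.2 0 40; 0 0 0 0 0 0 40; 0 0 0 0 0 0 40; 0 0 0 0 0 0 40")

```text
t: 16.1
eef_pos: [0.6155, -0.1543, 0.0362]
tool_rot: [-180.0, 0.1, 0.9]
contact_force: [-13.6, 0.9, 8.4]
finger_gap: 0.571
grip_force: 30.0
```

```bash
python3 k.py
```

```text
[ 0.6155 -0.1543  0.0362] [-13.6   0.9   8.4] [-1.7999e+02  1.4000e-01  9.3000e-01]
scene tip [-0.6  3.1] travel mm 9.3 px/mm 0.4
scene tip [-0.1  3.9] travel mm 10.0 px/mm 0.4
top tip [3.4 8.2] travel mm 10.0 px/mm 0.48
top tip [3.6 8.3] travel mm 9.8 px/mm 0.48
```

Travel is about 9.8 mm, and the tool is square. Now I'll hold it.

>>> drive_tool(plan="0 0 0 0 0 0 40; 0 0 0 0 0 0 40; 0 0 0 0 0 0 40; 0 0 0 0 0 0 40; 0 0 0 0 0 0 40")

```text
t: 16.62
eef_pos: [0.6155, -0.1543, 0.0362]
tool_rot: [-180.0, 0.1, 0.9]
contact_force: [-13.2, 0.7, 8.9]
finger_gap: 0.571
grip_force: 30.0
```

>>> drive_tool(plan="0 0 0 0 0 0 40; 0 0 0 0 0 0 40; 0 0 0 0 0 0 40; 0 0 0 0 0 0 40; 0 0 0 0 0 0 40")

```text
t: 17.03
eef_pos: [0.6155, -0.1543, 0.0362]
tool_rot: [-180.0, 0.1, 0.9]
contact_force: [-13.5, 1.7, 8.1]
finger_gap: 0.57
grip_force: 30.0
```

>>> drive_tool(plan="0 0 0 0 0 0 40; 0 0 0 0 0 0 40; 0 0 0 0 0 0 40; 0 0 0 0 0 0 40; 0 0 0 0 0 0 40")

```text
t: 17.45
eef_pos: [0.6155, -0.1543, 0.0362]
tool_rot: [-180.0, 0.1, 0.9]
contact_force: [-13.1, 1.4, 8.6]
finger_gap: 0.572
grip_force: 30.0
```

>>> drive_tool(plan="0 0 0 0 0 0 40; 0 0 0 0 0 0 40; 0 0 0 0 0 0 40; 0 0 0 0 0 0 40; 0 0 0 0 0 0 40")

```text
t: 17.87
eef_pos: [0.6155, -0.1543, 0.0362]
tool_rot: [-180.0, 0.1, 0.9]
contact_force: [-13.1, 1.1, 8.6]
finger_gap: 0.568
grip_force: 30.0
```

>>> drive_tool(plan="0 0 0 0 0 0 40; 0 0 0 0 0 0 40; 0 0 0 0 0 0 40; 0 0 0 0 0 0 40; 0 0 0 0 0 0 40")

```text
t: 18.28
eef_pos: [0.6154, -0.1543, 0.0362]
tool_rot: [-180.0, 0.1, 0.9]
contact_force: [-13.3, 0.6, 8.7]
finger_gap: 0.57
grip_force: 30.0
```

>>> drive_tool(plan="0 0 0 0 0 0 40; 0 0 0 0 0 0 40; 0 0 0 0 0 0 40; 0 0 0 0 0 0 40; 0 0 0 0 0 0 40")

```text
t: 18.7
eef_pos: [0.6155, -0.1543, 0.0362]
tool_rot: [-180.0, 0.1, 0.9]
contact_force: [-13.5, 1.5, 8.4]
finger_gap: 0.571
grip_force: 30.0
```

>>> drive_tool(plan="0 0 0 0 0 0 40; 0 0 0 0 0 0 40; 0 0 0 0 0 0 40; 0 0 0 0 0 0 40; 0 0 0 0 0 0 40")

```text
t: 19.12
eef_pos: [0.6155, -0.1543, 0.0362]
tool_rot: [-180.0, 0.1, 0.9]
contact_force: [-13.5, 1.5, 8.2]
finger_gap: 0.573
grip_force: 30.0
```

>>> drive_tool(plan="0 0 0 0 0 0 40; 0 0 0 0 0 0 40; 0 0 0 0 0 0 40; 0 0 0 0 0 0 40; 0 0 0 0 0 0 40")

```text
t: 19.53
eef_pos: [0.6155, -0.1542, 0.0362]
tool_rot: [-180.0, 0.1, 0.9]
contact_force: [-14.2, 1.4, 9.3]
finger_gap: 0.572
grip_force: 30.0
```

>>> drive_tool(plan="0 0 0 0 0 0 40; 0 0 0 0 0 0 40; 0 0 0 0 0 0 40; 0 0 0 0 0 0 40; 0 0 0 0 0 0 40")

```text
t: 19.95
eef_pos: [0.6154, -0.1543, 0.0362]
tool_rot: [-180.0, 0.1, 0.9]
contact_force: [-13.2, 0.7, 7.6]
finger_gap: 0.576
grip_force: 30.0
```

```bash
python3 k.py; python3 g.py g2.png
```

```text
[ 0.6154 -0.1543  0.0362] [-13.2   0.7   7.6] [-1.7999e+02  1.4000e-01  9.3000e-01]
scene tip [-0.6  3.1] travel mm 9.3 px/mm 0.4
scene tip [-0.1  3.9] travel mm 10.0 px/mm 0.4
top tip [3.4 8.2] travel mm 10.0 px/mm 0.48
top tip [3.6 8.2] travel mm 9.6 px/mm 0.48
[ 0.6154665  -0.15431552  0.03619838] [-1.79997394e+02  1.38382117e-01  9.25950827e-01] [-12.88681406   0.97916443   7.48492684]
scene heatsink_back [([450.5, 197.5], 0.88), ([222.8, 183.7], 0.64)]
scene pad_face [([223.6, 184.0], 0.61)]
top heatsink_back [([200.0, 312.0], 0.58)]
top pad_face []
```

View pics/g2.png

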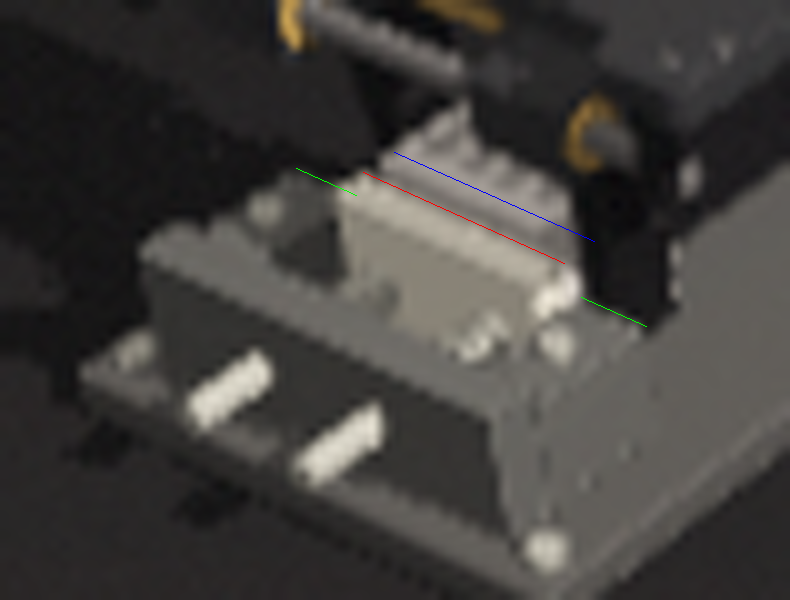

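The pad front lies on the red goal line (365,173)–(565,263). The heatsink is upright and square against it, and the push has stayed steady for 3.9 s.

```bash
python3 -c "
from workcell import env
print(env.hand_in())"
```

```text
the job is handed in; nothing more can be done
None
```

The heatsink is on the jig and held square against the stop pad. The pad is pushed in about 9.8 mm, which is about 10 N at 1 N/mm and level with the cheeks. The push stayed steady for about 4 s, and I handed the job in still gripping; no verdict came back.

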